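# Strip the sieve nest on the shaker

### The arm

A 7-joint arm with a two-finger parallel gripper is mounted at the origin on a cart in front of the work surface, level with it; the furniture and walls round the work are solid. World frame = base frame: x ahead of the robot, y to its left, z up, the work surface at z = 0. Lengths are in m, angles in rad, forces in N, time in s.
With the tool pointing down it reaches from about 0.4 to 0.85 m from the base axis. Payload 6.9 kg.
Tool frame: the origin (TCP) lies midway between the tips of the shut fingers; the grasp point (between the pads) lies 19 mm behind it; z points along the fingers, y is the direction in which the jaws open and shut (so a half turn about z gives the same grasp; the last joint's range is limited). The gripper opens to 85 mm and grips with 20 to 120 N. Pads are 22 mm wide; open, the fingers measure 114 mm over their backs; the gripper's body (76 mm by 85 mm) begins 54 mm behind the grasp point. The pads swing forward as they close: fully open they stand 13 mm farther back than shut.
Start: joints at [-1.067, 0.507, -0.238, 1.5, 0.126, 1.149, -0.155], TCP at [0.243, 0.576, 0.231] pointing down, gripper open.
Joint ranges: [-3.08, 3.08], [-0.24, 2.05], [-1.43, 1.35], [0, 2.5], [-1.52, 4.66], [0.17, 1.96], [-2.89, 2.89]. Speed limits (rad/s): [2.39, 2.39, 3.14, 3.14, 3.14, 3.14, 3.14].

### API

Orientations are given as a 3x3 rotation matrix whose columns are the frame's x, y, z axes.
In Python, from workcell import arm gives the robot as it stands.
- The arm moves only by the shell command python3 -m creep 'ROWS'. ROWS is JSON, one flat list of numbers, 7 for each row, row after row: the shift along the tool's x, y, z in cm, then the turn, a rotation vector about the tool's x, y, z in rad, then the opening, from 0 (shut) to 1 (fully open). In form: [dx, dy, dz, ax, ay, az, gripper, dx, dy, dz, ax, ay, az, gripper, ...]. A call has 1 to 10 rows; each row is the pose to reach, as a shift and turn from the pose commanded when the call began, along the tool's axes at that moment; what a row does not reach only later rows make up. A row lasts 1/12 s, in which the tool goes at most 41.7 mm and 7.16 degrees, less where a joint would pass 70% of its speed; a pose out of reach is approached as far as the arm can. A call with a gripper value outside its range is refused whole. The fingers move at their own pace and stop on an object; the grip force is fixed at half the most. Time passes only in rows, so rows that repeat a pose let the fingers close. It gives the time, the measured TCP pose, the force and the opening at its end, in the units of the state.
- arm.state(): the state, without advancing time (a new reading comes with each control period).
- arm.grab_frame(name): name is "side" or "top"; returns the picture (480x640x3 uint8, red, green, blue); there is no depth.
- arm.camera_params(name): a dict with "fx", "fy", "cx", "cy" (pixels), "rvec" (rotation vector, rad) and "tvec" (3), from world to camera coordinates, as OpenCV has them. Camera axes: x right, y down, z forward; pixel columns grow to the right and rows downward; lengths in m; the calibration is good to about 2 mm. A picture is of the moment at which its call begins. camera_params takes no time and is no camera call.
- arm.finish_job(): hands the job in, once; it reports no verdict.
The state is a dict: "time": time; "joint_positions": joint angles; "joint_vel": joint speeds; "tau": joint torques, N m; "tcp_pos": TCP position; "eef_rot": TCP orientation; "ft_force": force on the tool from outside, world axes, zero at the start; "wrist_torque": the same for the moment, N m; "gripper_width": finger opening in m.
Only numpy, scipy, OpenCV 4.12 (cv2) and the standard library are available. Lean on these libraries where they do the work, as an engineer would, in place of code of your own. Each camera call takes 0.05 s, during which the arm holds its last target. There are 200 camera calls.

### The job

The sieve test is over: take the nest on the small shaker apart from the top, lifting each part straight up out of the one below, and stand each in the middle of the flat dish of its own colour, right way up: the lid with the green knob in the green dish, the blue-, yellow- and red-banded sieves in the dishes of their colours. The receiver stays clamped on the shaker; do not drop or tip over any part, and let go of everything at the end.

Things in the scene. Friction and masses are not known exactly. Their poses are not given: they have to be found in the camera images.
- lid: Lid on top of the nest: flat metal disc 62 mm in diameter with a green knob. Origin at the centre of its underside, z up. From the origin: a locating skirt 52 mm in diameter from z = 0 to 5 mm (it sits inside the frame of the sieve below), the disc from 5 to 9.5 mm, a thin neck, the knob, 22 mm in diameter, from 15 to 32 mm. 80 g.
- blue_sieve: Round test sieve with blue band, top one of the nest. Origin: centre of its underside, z up. z = 0 to 6 mm: skirt, 52 mm in diameter, sunk with 1.5 mm play all round in the rim of the part below; 6 to 34 mm: metal frame, 60 mm in outer diameter, open at the top. A blue tab, 18 mm wide, sticks out 20 mm along the sieve's +x at 15 to 20 mm height: grip the frame across, along its y. 90 g.
- yellow_sieve: The same with yellow band and tab, middle sieve of the nest, 28 mm lower than the blue one. Same sizes, origin and axes; its tab points another way.
- red_sieve: The same with red band and tab, lowest sieve of the nest, 28 mm lower than the yellow one, its skirt in the shaker's receiver. Same sizes, origin and axes; its tab points another way.
- shaker: Small grey sieve shaker, fixed: housing 136 x 136 mm, steel plate with its top at 62 mm, and on it a clamp collar 78 mm in diameter up to 70 mm and the metal receiver, 60 mm in diameter with its open rim at 92 mm height, which stays where it is. Origin at the centre of its underside on the worktop, z up.
- green_dish: Flat round green dish, fixed on the worktop: 94 mm in outer diameter, floor 4 mm thick with a steel drain plate in the middle, inner diameter of the floor about 82 mm, rim 8 mm high. Origin at the centre of its underside. Place of the lid.
- blue_dish: The same in blue. Place of the blue sieve.
- yellow_dish: The same in yellow. Place of the yellow sieve.
- red_dish: The same in red. Place of the red sieve.
Not all that is in view belongs to the job. What is shaped like the green_dish but turquoise is not meant.

How it is judged:
At the end, for the whole second after the job is handed in: The lid, the blue, the yellow and the red sieve each stand at rest on the floor of the dish of their own colour, skirt down, tilted less than 0.08 rad, centres within 14 mm of the dish's centre (seen from above) (horizontal distance between lid and green_dish below 0.014 m and z of lid in the frame of green_dish between 0 and 0.008 m and angle between each of lid, blue_sieve, yellow_sieve, red_sieve's own z axis and vertical below 0.08 rad and linear speed of each of lid, blue_sieve, yellow_sieve, red_sieve below 0.02 m/s and horizontal distance between blue_sieve and blue_dish below 0.014 m and z of blue_sieve in the frame of blue_dish between 0 and 0.008 m and horizontal distance between yellow_sieve and yellow_dish below 0.014 m and z of yellow_sieve in the frame of yellow_dish between 0 and 0.008 m and horizontal distance between red_sieve and red_dish below 0.014 m and z of red_sieve in the frame of red_dish between 0 and 0.008 m); the robot touches nothing.
It fails at once if the lid or a sieve is tipped over (more than 40 degrees from upright) (angle between any of lid, blue_sieve, yellow_sieve, red_sieve's own z axis and vertical above 0.7 rad).
It fails at once if the lid or a sieve is dropped: it falls freely, out of the fingers, faster than 0.6 m/s (a fall of about 2 cm) ((linear speed of lid above 0.6 m/s and contact force between the fingers and lid below 0.05 N) or (linear speed of blue_sieve above 0.6 m/s and contact force between the fingers and blue_sieve below 0.05 N) or (linear speed of yellow_sieve above 0.6 m/s and contact force between the fingers and yellow_sieve below 0.05 N) or (linear speed of red_sieve above 0.6 m/s and contact force between the fingers and red_sieve below 0.05 N)).
It also fails if it takes over 96 s, if anything falls off the work surface, if the arm or the gripper's body presses on something with over 40 N, if the wrist force passes 120 N, or if a joint passes its speed limit or range.

## Working session

There is one attempt and no reset: what is moved stays moved. The work goes in short steps, Python scripts to look and compute and a shell command to move; the robot and the scene stay as the last step left them, time stands still between calls to the robot, and variables do not carry over. Pictures are saved under pics/ and viewed, about 12 in all and at most 16, crops included, and the job is handed in when it is done.

```bash
mkdir -p pics; cat > h.py <<'E'
import numpy as np, cv2
from workcell import arm
def cam(n):
    p=arm.camera_params(n);K=np.array([[p['fx'],0,p['cx']],[0,p['fy'],p['cy']],[0,0,1.]])
    R=cv2.Rodrigues(np.array(p['rvec'],float))[0];t=np.array(p['tvec'],float).ravel();return K,R,t
def ray(n,u,v,z):
    K,R,t=cam(n);d=R.T@np.linalg.inv(K)@[u,v,1];c=-R.T@t
    return c+d*(z-c[2])/d[2]
def proj(n,P):
    K,R,t=cam(n);q=K@(R@np.array(P,float)+t);return q[:2]/q[2]
def snap(n,f=None):
    im=arm.grab_frame(n)
    if f: cv2.imwrite('pics/'+f,im[:,:,::-1])
    return im
E
python3 - <<'E'
from h import *
for n in ('top','side'):
    snap(n,n+'0.png');K,R,t=cam(n);print(n,-R.T@t,R[2],K[0,0])
s=arm.state();print(s['time'],s['tcp_pos'],s['eef_rot'],s['gripper_width'],s['ft_force'])
E
```

```text
top [ 0.3976317  -0.03629875  1.07902542] [ 0.11254891 -0.0040694  -0.99363785] 578.9997103933001
side [ 0.09467044 -0.78934016  0.56712691] [ 0.42087657  0.79558004 -0.43579275] 519.9934975603486
0.1 [0.24260089 0.5755283  0.23053753] [[-9.21554438e-01  3.88248818e-01 -5.21984178e-04]
 [ 3.88249160e-01  9.21553291e-01 -1.45692703e-03]
 [-8.46139606e-05 -1.54529749e-03 -9.99998802e-01]] 0.08538937764108373 [ 0.00378271 -0.18537766 -1.28334677]
```

View pics/top0.png

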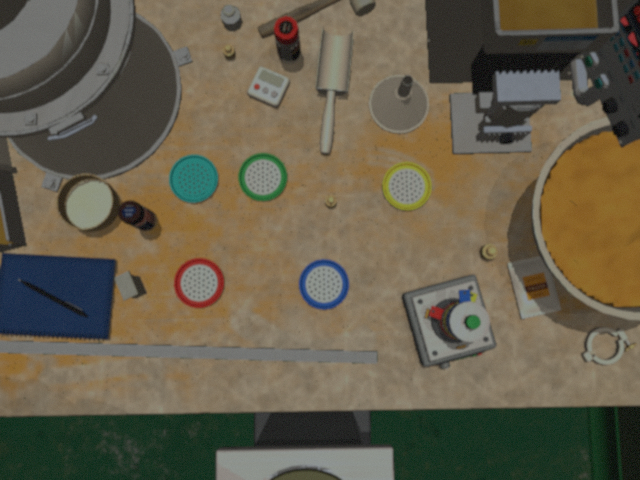

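View pics/side0.png

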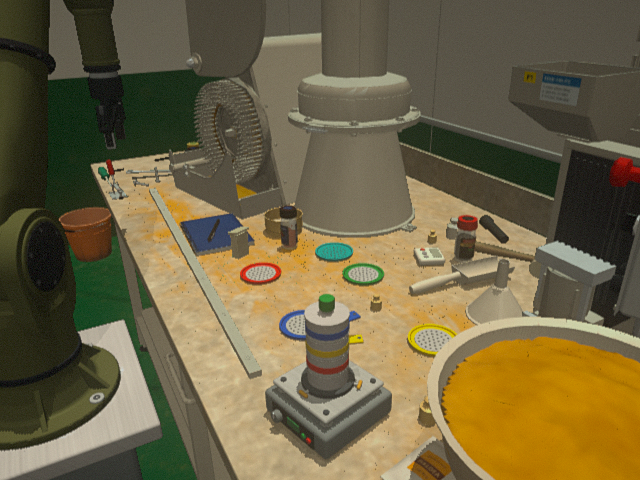

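The top view shows the dishes: red (199,283), blue (324,284), green (263,177), yellow (407,187). The turquoise dish at (194,179) is the decoy. The nest is at about (450,320), with its green knob at (473,322). The side view shows the nest upright with its bands in the order blue, yellow, red.

Possible mix-ups:
- Green dish (263,177) against turquoise (194,179).
- Green knob (473,322) against the small brass weights (331,202) and (488,252).
- Red band and dish against the red jar cap (287,28).

Next I'll measure and check the nest in one crop.

```bash
cat >> h.py <<'E'
HUE={'red':(172,6),'blue':(105,128),'yellow':(24,34),'green':(52,78),'turq':(82,100)}
def mask(im,c,s=110,v=50):
    H=cv2.cvtColor(im,cv2.COLOR_RGB2HSV);a,b=HUE[c];h=H[...,0]
    m=((h>=a)&(h<=b)) if a<b else ((h>=a)|(h<=b))
    return (m&(H[...,1]>s)&(H[...,2]>v)).astype(np.uint8)
def blobs(m,box,amin=15):
    x0,y0,x1,y1=box;k=np.zeros_like(m);k[y0:y1,x0:x1]=m[y0:y1,x0:x1]
    n,l,st,c=cv2.connectedComponentsWithStats(k)
    return sorted([(int(st[i,4]),c[i].round(1).tolist(),st[i,:4].tolist()) for i in range(1,n) if st[i,4]>=amin],reverse=True)
E
python3 - <<'E'
from h import *
im=cv2.imread('pics/top0.png')[:,:,::-1].copy();sd=cv2.imread('pics/side0.png')[:,:,::-1].copy()
for c,(u,v) in dict(red=(199,283),blue=(324,284),green=(263,177),yellow=(407,187),turq=(194,179)).items():
    m=mask(im,c);k=np.zeros_like(m);k[v-32:v+32,u-32:u+32]=m[v-32:v+32,u-32:u+32]
    cs=cv2.findContours(k,cv2.RETR_EXTERNAL,cv2.CHAIN_APPROX_NONE)[0];e=cv2.fitEllipse(cv2.convexHull(max(cs,key=cv2.contourArea)))
    print(c,np.round(e[0],1),np.round(e[1],1),ray('top',*e[0],.008).round(4))
for c in ('green','blue','yellow','red'):
    print(c,'top',blobs(mask(im,c),(400,270,500,370))[:3],'side',blobs(mask(sd,c),(290,285,375,400))[:3])
a=cv2.resize(im[265:375,395:505],(400,400),interpolation=cv2.INTER_CUBIC);b=cv2.resize(sd[285:395,270:380],(400,400),interpolation=cv2.INTER_CUBIC)
cv2.imwrite('pics/crop1.png',np.hstack([a,b])[:,:,::-1])
E
```

```text
red [198.6 282.7] [48.5 49.9] [0.4509 0.1908 0.008 ]
blue [323.6 284. ] [48.2 48.5] [ 0.4448 -0.0399  0.008 ]
green [262.4 176.7] [46.3 47.4] [0.6487 0.0722 0.008 ]
yellow [406.5 185.8] [49.2 49.9] [ 0.6272 -0.199   0.008 ]
turq [193.2 178.3] [46.4 47.6] [0.6477 0.2028 0.008 ]
green top [(133, [472.2, 321.6], [466, 316, 14, 12])] side [(95, [326.3, 298.0], [319, 294, 15, 9])]
blue top [(105, [464.2, 296.0], [459, 290, 11, 13])] side [(56, [353.0, 315.7], [349, 311, 11, 10]), (53, [295.9, 313.1], [290, 311, 14, 7]), (41, [296.7, 335.6], [290, 333, 16, 5])]
yellow top [(33, [473.2, 296.9], [471, 293, 6, 9])] side [(114, [354.5, 339.0], [344, 334, 19, 13])]
red top [(158, [436.6, 313.2], [429, 307, 16, 19])] side [(206, [326.8, 368.3], [307, 359, 41, 15])]
```

View pics/crop1.png

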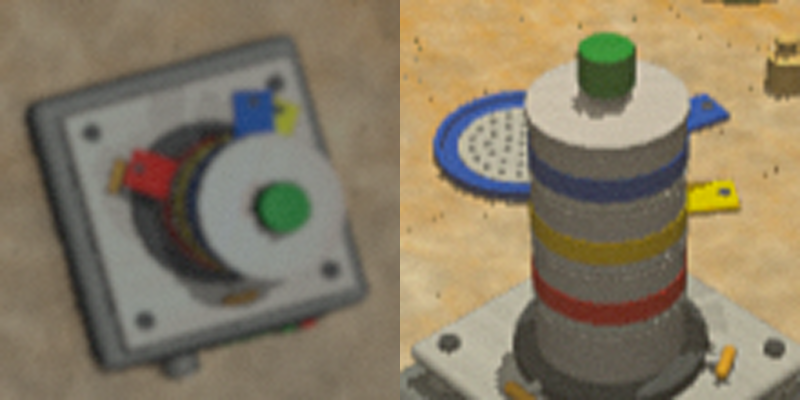

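The crop confirms the nest. The green knob is on top at (472,322), the blue tab at (464,296), the yellow tab partly hidden below it at (473,297), and the red tab at (437,313). The axis and tab angles come next.

```bash
python3 - <<'E'
from h import *
k=ray('top',472.2,321.6,.200);d=ray('top',469.8,322.2,.1805);ks=ray('side',326.3,298,.196)
print('knob',k,'lid disc',d,'knob side',ks)
c=(k+d)/2
for nm,cm,u,v,z in [('blue hole','top',465.1,293.3,.162),('blue hole s','side',355.8,312,.162),('yel hole s','side',358.5,338.1,.134),('yel blob','top',473.2,296.9,.134),('red','top',436.6,313.2,.106),('shaker','top',395+.275*205,265+.275*205,.062)]:
    p=ray(cm,u,v,z);w=p-c;print(nm,p.round(4),np.hypot(*w[:2]).round(4),np.degrees(np.arctan2(w[1],w[0])).round(1))
s=arm.state();T=s['eef_rot'];print('tool yaw y-axis deg',np.degrees(np.arctan2(T[1][1],T[0][1])))
print('shift cm to above nest',np.array(T).T@(np.array([c[0],c[1],.26])-s['tcp_pos'])*100)
E
```

```text
knob [ 0.3763398  -0.26214153  0.2       ] lid disc [ 0.37501093 -0.26341484  0.1805    ] knob side [ 0.38095526 -0.25654093  0.196     ]
blue hole [ 0.4199 -0.2627  0.162 ] 0.0442 0.1
blue hole s [ 0.4253 -0.2616  0.162 ] 0.0496 1.4
yel hole s [ 0.4166 -0.2835  0.134 ] 0.0459 -26.8
yel blob [ 0.4145 -0.2825  0.134 ] 0.0436 -26.9
red [ 0.3889 -0.2275  0.106 ] 0.0377 69.5
shaker [ 0.374  -0.2613  0.062 ] 0.0023 139.5
tool yaw y-axis deg 67.15439162528938
shift cm to above nest [-44.81096528 -72.09236248  -2.83105436]
```

```bash
cat >> h.py <<'E'
from scipy.spatial.transform import Rotation as Rn
def to(x,y,z,yaw=None):
    "print shift (cm) and turn for TCP target; yaw = world angle of tool y axis, deg (mod 180)"
    s=arm.state();T=np.array(s['eef_rot']);p=np.array(s['tcp_pos'])
    y0=np.degrees(np.arctan2(T[1,1],T[0,1]));
    if yaw is None: yaw=y0
    yaw=y0+(yaw-y0+90)%180-90
    a=np.radians(yaw);Y=np.array([np.cos(a),np.sin(a),0]);Z=np.array([0,0,-1.]);D=np.c_[np.cross(Y,Z),Y,Z]
    print('shift',(T.T@(np.array([x,y,z])-p)*100).round(2),'turn',Rn.from_matrix(T.T@D).as_rotvec().round(3),'| tcp',p.round(4),'yaw',y0.round(1),'j',np.round(s['joint_positions'],2),'t',s['time'],'w',s['gripper_width'])
E
python3 -c "
from h import *
to(.48,.15,.27);to(.376,-.262,.27)"
```

```text
shift [-38.4 -30.   -3.9] turn [-0.002  0.     0.   ] | tcp [0.2426 0.5755 0.2305] yaw 67.2 j [-1.07  0.51 -0.24  1.5   0.13  1.15 -0.15] t 0.1 w 0.08538937764108373
shift [-44.81 -72.01  -3.83] turn [-0.002  0.     0.   ] | tcp [0.2426 0.5755 0.2305] yaw 67.2 j [-1.07  0.51 -0.24  1.5   0.13  1.15 -0.15] t 0.1 w 0.08538937764108373
```

```bash
python3 -m creep '[-38,-30,-4,0,0,0,1,-38,-30,-4,0,0,0,1,-38,-30,-4,0,0,0,1,-38,-30,-4,0,0,0,1,-38,-30,-4,0,0,0,1,-38,-30,-4,0,0,0,1,-38,-30,-4,0,0,0,1,-38,-30,-4,0,0,0,1,-38,-30,-4,0,0,0,1,-38,-30,-4,0,0,0,1]'
python3 -c "
from h import *
to(.48,.15,.27);to(.376,-.262,.27,91)"
```

```text
time: 0.93
tcp_pos: [0.4435, 0.2102, 0.2657]
eef_rot: [[-0.922, 0.388, -0.0], [0.388, 0.922, -0.0], [0.0, -0.0, -1.0]]
ft_force: [0.0, 0.5, -0.7]
gripper_width: 0.0855
shift [-5.7  -4.13 -0.43] turn [-0. -0. -0.] | tcp [0.4435 0.2102 0.2657] yaw 67.2 j [-0.39  0.27 -0.14  1.79  0.04  1.09  0.63] t 0.9333 w 0.08549918244503774
shift [-12.11 -46.14  -0.42] turn [-0.    -0.    -0.416] | tcp [0.4435 0.2102 0.2657] yaw 67.2 j [-0.39  0.27 -0.14  1.79  0.04  1.09  0.63] t 0.9333 w 0.08549918244503774
```

```bash
python3 -m creep '[-10.7,-23.7,-0.4,0,0,-0.2,1,-10.7,-23.7,-0.4,0,0,-0.2,1,-10.7,-23.7,-0.4,0,0,-0.2,1,-10.7,-23.7,-0.4,0,0,-0.2,1,-10.7,-23.7,-0.4,0,0,-0.2,1,-10.7,-23.7,-0.4,0,0,-0.2,1,-12.1,-46.1,-0.4,0,0,-0.42,1,-12.1,-46.1,-0.4,0,0,-0.42,1,-12.1,-46.1,-0.4,0,0,-0.42,1,-12.1,-46.1,-0.4,0,0,-0.42,1]'
python3 -m creep '[0,0,0,0,0,0,1,0,0,0,0,0,0,1]'
python3 -c "
from h import *
to(.376,-.262,.27,91)"
```

```text
time: 1.77
tcp_pos: [0.4006, -0.1818, 0.2694]
eef_rot: [[-1.0, -0.023, -0.0], [-0.023, 1.0, 0.0], [0.0, 0.0, -1.0]]
ft_force: [1.2, -0.1, 0.4]
gripper_width: 0.0857
time: 1.93
tcp_pos: [0.4005, -0.1826, 0.2693]
eef_rot: [[-1.0, -0.015, -0.001], [-0.015, 1.0, -0.0], [0.001, -0.0, -1.0]]
ft_force: [-0.1, 0.9, 0.1]
gripper_width: 0.0851
shift [ 2.57 -7.91 -0.06] turn [-0.    -0.001 -0.002] | tcp [ 0.4005 -0.1826  0.2693] yaw 90.9 j [ 0.34  0.18  0.04  1.89 -0.01  1.07  1.97] t 1.9333 w 0.08514875381412701
```

```bash
python3 -m creep '[2.6,-7.9,0,0,0,0,1,2.6,-7.9,0,0,0,0,1,2.6,-7.9,0,0,0,0,1,2.6,-7.9,2,0,0,0,1,2.6,-7.9,3,0,0,0,1,2.6,-7.9,3,0,0,0,1,2.6,-7.9,3,0,0,0,1]'
python3 -c "
from h import *
to(.376,-.262,.183,91)
a=snap('side');b=snap('top')
cv2.imwrite('pics/c2.png',np.hstack([cv2.resize(a[200:400,220:420],(400,400)),cv2.resize(b[220:420,370:570],(400,400))])[:,:,::-1])
print(blobs(mask(a,'green'),(290,285,375,400)),proj('side',arm.state()['tcp_pos']))
"
```

```text
time: 2.52
tcp_pos: [0.3777, -0.2586, 0.2392]
eef_rot: [[-1.0, -0.023, -0.001], [-0.023, 1.0, 0.001], [0.001, 0.001, -1.0]]
ft_force: [0.8, -0.3, -0.2]
gripper_width: 0.0855
shift [ 0.17 -0.34  5.62] turn [ 0.001 -0.001  0.005] | tcp [ 0.3777 -0.2586  0.2392] yaw 91.3 j [ 0.47  0.24  0.1   1.91 -0.03  1.    2.17] t 2.5167 w 0.08548210653790045
[] [324.9832636  270.78505931]
```

View pics/c2.png

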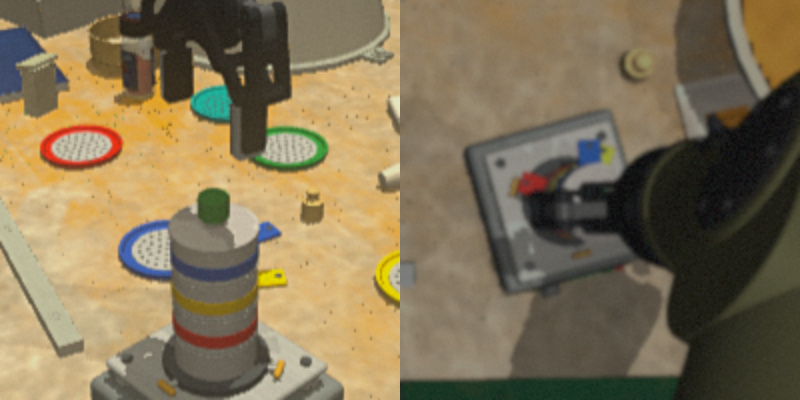

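Side view: the fingers straddle the knob, with the finger midpoint at about crop column 214 and the knob at 213. I'll descend and grip.

```bash
python3 -m creep '[0.1,-0.25,3,0,0,0,1,0.1,-0.25,5.6,0,0,0,1,0.1,-0.25,5.6,0,0,0,1,0.1,-0.25,5.6,0,0,0,0.45,0.1,-0.25,5.6,0,0,0,0.45,0.1,-0.25,5.6,0,0,0,0.45,0.1,-0.25,5.6,0,0,0,0.45]'
python3 -m creep '[0,0,0,0,0,0,0.3,0,0,0,0,0,0,0.2,0,0,0,0,0,0,0.2,0,0,0,0,0,0,0.2,0,0,0,0,0,0,0.2]'
python3 -m creep '[0,0,0,0,0,0,0,0,0,0,0,0,0,0,0,0,0,0,0,0,0,0,0,0,0,0,0,0]'
```

```text
time: 3.2
tcp_pos: [0.3772, -0.2628, 0.1849]
eef_rot: [[-1.0, -0.021, 0.002], [-0.021, 1.0, -0.001], [-0.002, -0.001, -1.0]]
ft_force: [0.6, 0.6, -0.3]
gripper_width: 0.0394
time: 3.62
tcp_pos: [0.3769, -0.2628, 0.1846]
eef_rot: [[-1.0, -0.021, 0.002], [-0.021, 1.0, -0.001], [-0.002, -0.001, -1.0]]
ft_force: [-0.2, 1.3, 6.8]
gripper_width: 0.0194
time: 3.95
tcp_pos: [0.3769, -0.2628, 0.1845]
eef_rot: [[-1.0, -0.021, 0.002], [-0.021, 1.0, -0.001], [-0.002, -0.001, -1.0]]
ft_force: [-0.7, 1.6, 6.2]
gripper_width: 0.0198
```

```bash
python3 -m creep '[0,0,-0.5,0,0,0,0,0,0,-1.5,0,0,0,0,0,0,-3,0,0,0,0,0,0,-5,0,0,0,0,0,0,-5,0,0,0,0,0,0,-5,0,0,0,0]'
python3 -c "
from h import *
to(.6487,.0722,.25)
a=snap('side')
cv2.imwrite('pics/c3.png',cv2.resize(a[180:400,240:440],(400,440))[:,:,::-1])
"
```

```text
time: 4.45
tcp_pos: [0.3768, -0.2627, 0.2344]
eef_rot: [[-1.0, -0.021, 0.002], [-0.021, 1.0, -0.001], [-0.002, -0.001, -1.0]]
ft_force: [0.2, -0.3, -1.0]
gripper_width: 0.0196
shift [-27.89  32.91  -1.54] turn [-0.001  0.002  0.   ] | tcp [ 0.3768 -0.2627  0.2344] yaw 91.2 j [ 0.48  0.25  0.1   1.91 -0.03  0.98  2.18] t 4.45 w 0.019631711267890723
```

View pics/c3.png

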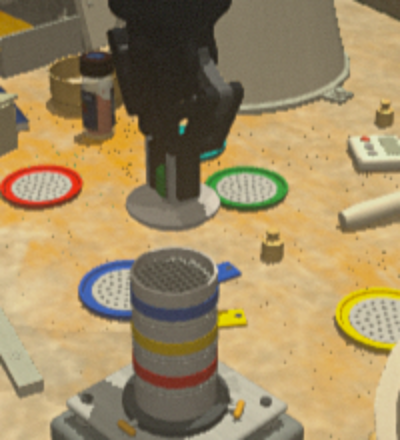

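The lid hangs level at crop (172,200), and the blue sieve stays in the nest, open at (175,270). I'm moving the lid to the green dish.

```bash
python3 -m creep '[-27.9,32.9,0,0,0,0,0,-27.9,32.9,0,0,0,0,0,-27.9,32.9,0,0,0,0,0,-27.9,32.9,0,0,0,0,0,-27.9,32.9,4,0,0,0,0,-27.9,32.9,8,0,0,0,0,-27.9,32.9,8,0,0,0,0,-27.9,32.9,8,0,0,0,0,-27.9,32.9,8,0,0,0,0,-27.9,32.9,8,0,0,0,0]'
python3 -m creep '[0,0,0,0,0,0,0,0,0,0,0,0,0,0,0,0,0,0,0,0,0]'
python3 -c "
from h import *
to(.6487,.0722,.019)"
```

```text
time: 5.33
tcp_pos: [0.6324, 0.0541, 0.1599]
eef_rot: [[-1.0, -0.021, -0.002], [-0.021, 1.0, -0.0], [0.002, -0.0, -1.0]]
ft_force: [0.1, -1.3, -1.5]
gripper_width: 0.0196
time: 5.58
tcp_pos: [0.6313, 0.0518, 0.1606]
eef_rot: [[-1.0, -0.021, -0.003], [-0.021, 1.0, -0.001], [0.003, -0.001, -1.0]]
ft_force: [0.5, -1.2, -0.0]
gripper_width: 0.0197
shift [-1.83  2.01 14.15] turn [-0.001 -0.003 -0.   ] | tcp [0.6313 0.0518 0.1606] yaw 91.2 j [-0.11  0.57 -0.01  1.57  0.01  0.99  1.46] t 5.5833 w 0.01970075041832272
```

```bash
python3 -m creep '[-1.8,2,4,0,0,0,0,-1.8,2,8,0,0,0,0,-1.8,2,11.5,0,0,0,0,-1.8,2,11.5,0,0,0,0,-1.8,2,11.5,0,0,0,0]'
python3 -c "
from h import *
to(.6487,.0722,.019)
a=snap('side')
b=snap('top')
cv2.imwrite('pics/c4.png',np.hstack([cv2.resize(a[200:320,310:430],(400,400)),cv2.resize(b[120:240,200:320],(400,400))])[:,:,::-1])
"
```

```text
time: 6.0
tcp_pos: [0.6479, 0.0707, 0.0461]
eef_rot: [[-1.0, -0.019, -0.005], [-0.019, 1.0, -0.002], [0.005, -0.002, -1.0]]
ft_force: [0.1, -0.4, 0.4]
gripper_width: 0.0194
shift [-0.09  0.15  2.71] turn [-0.002 -0.005 -0.   ] | tcp [0.6479 0.0707 0.0461] yaw 91.1 j [-0.14  0.73 -0.01  1.63  0.01  0.79  1.43] t 6.0 w 0.019428164115857228
```

View pics/c4.png

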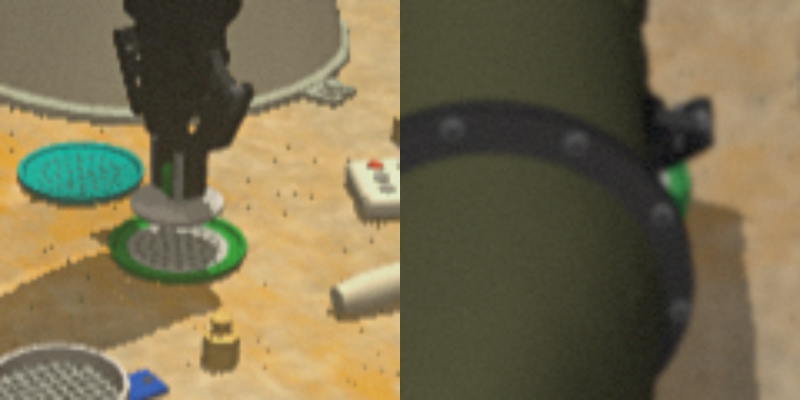

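The lid hangs level over the green dish, with both centres at crop column 178. Lowering it now.

```bash
python3 -m creep '[-0.1,0.1,1.5,0,0,0,0,-0.1,0.1,2.3,0,0,0,0,-0.1,0.1,2.6,0,0,0,0,-0.1,0.1,2.75,0,0,0,0,-0.1,0.1,2.75,0,0,0,0]'
```

```text
time: 6.52
tcp_pos: [0.6511, 0.0737, 0.0204]
eef_rot: [[-1.0, -0.021, 0.001], [-0.021, 1.0, -0.0], [-0.001, -0.0, -1.0]]
ft_force: [-0.8, 0.3, 0.1]
gripper_width: 0.0196
```

```bash
python3 -m creep '[0,0,0.15,0,0,0,0,0,0,0.25,0,0,0,0,0,0,0.3,0,0,0,0]'
```

```text
time: 6.77
tcp_pos: [0.6512, 0.0738, 0.0177]
eef_rot: [[-1.0, -0.021, 0.001], [-0.021, 1.0, 0.0], [-0.001, 0.0, -1.0]]
ft_force: [-3.7, -0.8, 11.0]
gripper_width: 0.0198
```

Contact. Now I release and raise the arm, then head for the blue sieve.

```bash
python3 -m creep '[0,0,0,0,0,0,0.25,0,0,0,0,0,0,0.35,0,0,0,0,0,0,0.5,0,0,0,0,0,0,0.7,0,0,-1,0,0,0,0.8,0,0,-4,0,0,0,1,0,0,-8,0,0,0,1,0,0,-12,0,0,0,1,0,0,-16,0,0,0,1,0,0,-18,0,0,0,1]'
python3 -c "
from h import *
to(.376,-.262,.21,91)"
```

```text
time: 7.6
tcp_pos: [0.6524, 0.074, 0.2029]
eef_rot: [[-1.0, -0.021, 0.007], [-0.021, 1.0, 0.001], [-0.007, 0.001, -1.0]]
ft_force: [0.6, 0.8, 1.1]
gripper_width: 0.0853
shift [ 28.34 -33.01  -0.94] turn [0.001 0.007 0.004] | tcp [0.6524 0.074  0.2029] yaw 91.2 j [-0.14  0.57 -0.01  1.46  0.01  1.11  1.43] t 7.6 w 0.08530899535410942
```

```bash
python3 -m creep '[28.3,-33,-2,0,0.007,0,1,28.3,-33,-2,0,0.007,0,1,28.3,-33,-2,0,0.007,0,1,28.3,-33,-2,0,0.007,0,1,28.3,-33,-2,0,0.007,0,1]'
python3 -c "
from h import *
to(.376,-.262,.21,91)
a=snap('side')
b=snap('top')
cv2.imwrite('pics/c5.png',np.hstack([cv2.resize(a[200:420,250:470],(400,400)),cv2.resize(b[255:375,395:515],(400,400))])[:,:,::-1])
"
```

```text
time: 8.02
tcp_pos: [0.5171, -0.0881, 0.2069]
eef_rot: [[-1.0, -0.021, -0.006], [-0.021, 1.0, -0.0], [0.006, -0.0, -1.0]]
ft_force: [0.4, 0.1, -0.2]
gripper_width: 0.0856
shift [ 14.49 -17.08  -0.21] turn [-0.    -0.006  0.004] | tcp [ 0.5171 -0.0881  0.2069] yaw 91.2 j [0.12 0.37 0.   1.8  0.   0.98 1.71] t 8.0167 w 0.08557812478241952
```

View pics/c5.png

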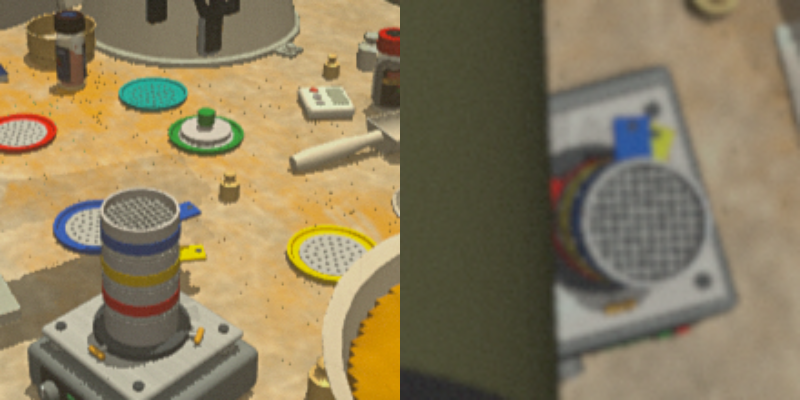

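The lid stands in the middle of the green dish at crop (206,128). Blue rim centre in the top crop is (646,223), and the blue tab is at (632,137).

```bash
python3 -c "
from h import *
c=ray('top',468.8,321.9,.176);t=ray('top',464.6,296.1,.162);w=t-c;print(c,np.degrees(np.arctan2(w[1],w[0])))
to(.3755,-.2625,.215,91)"
python3 -m creep '[14.5,-17,-0.8,0,0,0,1,14.5,-17,-0.8,0,0,0,1,14.5,-17,-0.8,0,0,0,1,14.5,-17,-0.8,0,0,0,1,14.5,-17,-0.8,0,0,0,1,14.5,-17,-0.8,0,0,0,1,14.5,-17,-0.8,0,0,0,1,14.5,-17,-0.8,0,0,0,1]'
python3 -c "
from h import *
to(.376,-.262,.146,91)"
```

```text
[ 0.37538189 -0.26302496  0.176     ] 1.912625087773823
shift [ 14.08 -16.71  -0.57] turn [-0.004 -0.008 -0.006] | tcp [ 0.5143 -0.0938  0.2075] yaw 90.7 j [0.12 0.37 0.01 1.8  0.   0.98 1.71] t 8.1167 w 0.08552146912982614
time: 8.78
tcp_pos: [0.3774, -0.2604, 0.2157]
eef_rot: [[-1.0, -0.019, -0.006], [-0.019, 1.0, -0.0], [0.006, -0.0, -1.0]]
ft_force: [1.2, 0.6, -0.2]
gripper_width: 0.0856
shift [ 0.1  -0.16  6.97] turn [-0.    -0.006  0.002] | tcp [ 0.3774 -0.2604  0.2157] yaw 91.1 j [ 0.49  0.27  0.07  1.94 -0.02  0.94  2.16] t 8.7833 w 0.08555417592105492
```

```bash
python3 -m creep '[0.1,-0.25,2,0,-0.006,0,1,0.1,-0.25,4,0,-0.006,0,1,0.1,-0.25,6,0,-0.006,0,1,0.1,-0.25,7,0,-0.006,0,1,0.1,-0.25,7,0,-0.006,0,1,0.1,-0.25,7,0,-0.006,0,1]'
python3 -m creep '[0,0,0,0,0,0,0.75,0,0,0,0,0,0,0.7,0,0,0,0,0,0,0.65,0,0,0,0,0,0,0.65]'
```

```text
time: 9.28
tcp_pos: [0.3769, -0.2611, 0.145]
eef_rot: [[-1.0, -0.024, -0.002], [-0.024, 1.0, 0.001], [0.002, 0.001, -1.0]]
ft_force: [0.9, 0.1, 0.6]
gripper_width: 0.0859
time: 9.62
tcp_pos: [0.3769, -0.2624, 0.1466]
eef_rot: [[-1.0, -0.022, 0.001], [-0.022, 1.0, -0.001], [-0.001, -0.001, -1.0]]
ft_force: [-0.8, 2.6, 8.7]
gripper_width: 0.0593
```

```bash
python3 -m creep '[0,0,0,0,0,0,0.3,0,0,0,0,0,0,0.3,0,0,0,0,0,0,0.3]'
python3 -m creep '[0,0,-0.4,0,0,0,0.3,0,0,-1,0,0,0,0.3,0,0,-2,0,0,0,0.3,0,0,-2,0,0,0,0.3]'
python3 -c "
from h import *
to(.4448,-.0399,.22)
a=snap('side')
cv2.imwrite('pics/c6.png',cv2.resize(a[200:400,240:420],(400,440))[:,:,::-1])
"
```

```text
time: 9.87
tcp_pos: [0.3769, -0.2624, 0.1466]
eef_rot: [[-1.0, -0.022, 0.002], [-0.022, 1.0, -0.001], [-0.002, -0.001, -1.0]]
ft_force: [0.0, 1.7, 7.5]
gripper_width: 0.0594
time: 10.2
tcp_pos: [0.3767, -0.2631, 0.167]
eef_rot: [[-1.0, -0.021, 0.001], [-0.021, 1.0, -0.002], [-0.001, -0.002, -1.0]]
ft_force: [0.5, -0.5, -0.6]
gripper_width: 0.059
shift [-7.29 22.16 -5.33] turn [-0.002  0.001  0.   ] | tcp [ 0.3767 -0.2631  0.167 ] yaw 91.2 j [ 0.5   0.32  0.07  2.02 -0.03  0.8   2.18] t 10.2 w 0.05898494227612969
```

View pics/c6.png

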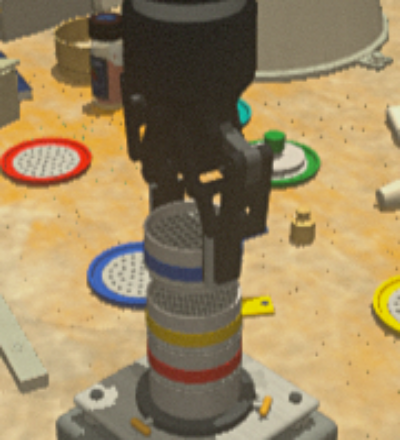

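Only the blue sieve has come up, and it is level. The yellow sieve is still seated at crop (195,310). I'll lift a bit more and carry the blue one to its dish.

```bash
python3 -m creep '[0,0,-3,0,0,0,0.3,-1,2,-5,0,0,0,0.3,-7.3,22.2,-5,0,0,0,0.3,-7.3,22.2,-5,0,0,0,0.3,-7.3,22.2,-5,0,0,0,0.3,-7.3,22.2,-5,0,0,0,0.3,-7.3,22.2,-1,0,0,0,0.3,-7.3,22.2,3,0,0,0,0.3,-7.3,22.2,6,0,0,0,0.3,-7.3,22.2,6,0,0,0,0.3]'
python3 -c "
from h import *
to(.4448,-.0399,.0095)"
```

```text
time: 11.08
tcp_pos: [0.4405, -0.0372, 0.0993]
eef_rot: [[-1.0, -0.024, -0.012], [-0.024, 1.0, 0.001], [0.011, 0.001, -1.0]]
ft_force: [-0.9, -0.5, -1.2]
gripper_width: 0.059
shift [-0.53 -0.3   8.97] turn [ 0.001 -0.011  0.   ] | tcp [ 0.4405 -0.0372  0.0993] yaw 91.4 j [ 0.06  0.41 -0.04  2.13  0.03  0.61  1.59] t 11.0833 w 0.05903345209385992
```

```bash
python3 -m creep '[-0.4,-0.2,3,0,-0.01,0,0.3,-0.4,-0.2,6,0,-0.01,0,0.3,-0.4,-0.2,7,0,-0.01,0,0.3,-0.4,-0.2,7,0,-0.01,0,0.3,-0.4,-0.2,7,0,-0.01,0,0.3]'
python3 -c "
from h import *
a=snap('side');to(.4448,-.0399,.0095)
cv2.imwrite('pics/c7.png',cv2.resize(a[240:380,240:380],(400,400))[:,:,::-1])
"
```

```text
time: 11.5
tcp_pos: [0.4484, -0.0417, 0.0359]
eef_rot: [[-1.0, -0.02, 0.009], [-0.02, 1.0, -0.0], [-0.009, -0.0, -1.0]]
ft_force: [0.5, -0.9, 0.1]
gripper_width: 0.059
shift [0.43 0.18 2.69] turn [-0.    0.01  0.  ] | tcp [ 0.4489 -0.0416  0.0365] yaw 91.2 j [ 0.06  0.52 -0.03  2.19  0.04  0.41  1.59] t 11.55 w 0.058742373493908984
```

View pics/c7.png

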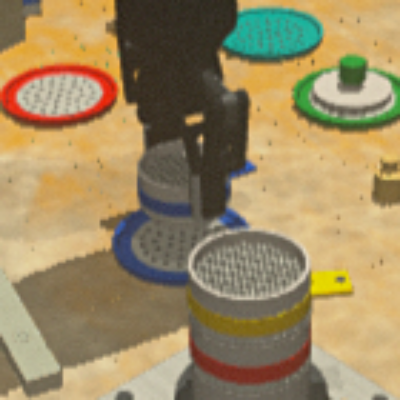

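The blue sieve is over the blue dish and level.

```bash
python3 -m creep '[0.3,0.1,1.2,0,0.005,0,0.3,0.3,0.1,2,0,0.005,0,0.3,0.3,0.1,2.3,0,0.005,0,0.3,0.3,0.1,2.45,0,0.005,0,0.3,0.3,0.1,2.45,0,0.005,0,0.3]'
```

```text
time: 11.97
tcp_pos: [0.4455, -0.0401, 0.0108]
eef_rot: [[-1.0, -0.021, 0.004], [-0.021, 1.0, -0.0], [-0.004, -0.0, -1.0]]
ft_force: [0.3, -0.2, -0.9]
gripper_width: 0.0589
```

```bash
python3 -m creep '[0,0,0.15,0,0.004,0,0.3,0,0,0.25,0,0.004,0,0.3,0,0,0.25,0,0.004,0,0.3]'
```

```text
time: 12.22
tcp_pos: [0.4457, -0.0401, 0.0087]
eef_rot: [[-1.0, -0.021, 0.001], [-0.021, 1.0, -0.0], [-0.001, -0.0, -1.0]]
ft_force: [-0.6, 1.2, 7.5]
gripper_width: 0.059
```

```bash
python3 -m creep '[0,0,0,0,0,0,0.75,0,0,0,0,0,0,0.85,0,0,0,0,0,0,1,0,0,0,0,0,0,1,0,0,-2,0,0,0,1,0,0,-5,0,0,0,1,0,0,-9,0,0,0,1,0,0,-13,0,0,0,1,0,0,-17,0,0,0,1,0,0,-17,0,0,0,1]'
python3 -c "
from h import *
to(.376,-.263,.19,63)
a=snap('side')
b=snap('top')
cv2.imwrite('pics/c8.png',np.hstack([cv2.resize(a[220:420,240:440],(400,400)),cv2.resize(b[255:375,395:515],(400,400))])[:,:,::-1])
"
```

```text
time: 13.05
tcp_pos: [0.4486, -0.0402, 0.1846]
eef_rot: [[-1.0, -0.021, 0.011], [-0.021, 1.0, -0.001], [-0.011, -0.001, -1.0]]
ft_force: [0.9, 0.0, 0.6]
gripper_width: 0.0855
shift [  7.72 -22.12  -0.61] turn [0.002 0.011 0.492] | tcp [ 0.4486 -0.0402  0.1846] yaw 91.2 j [ 0.07  0.28 -0.04  2.02  0.02  0.83  1.61] t 13.05 w 0.08552953268450783
```

View pics/c8.png

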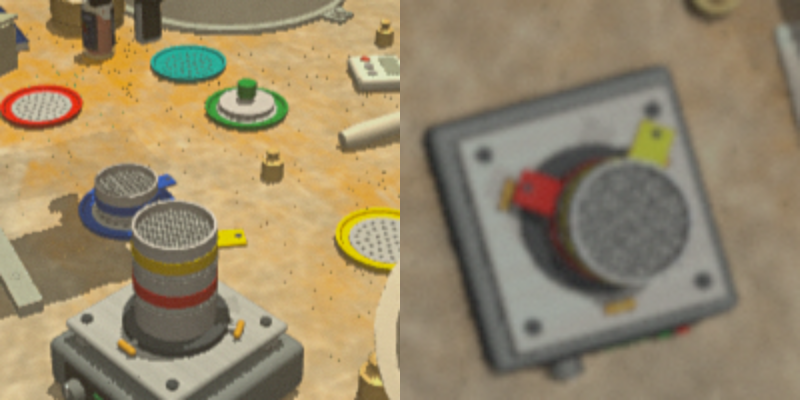

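Blue sits centred in its dish at crop (125,205). The yellow rim centre is at top crop (630,222) with its tab at (654,143), and the red tab is at (537,193).

```bash
python3 -c "
from h import *
c=ray('top',464,321.6,.148)
for t in (ray('top',471.8,294.9,.134),ray('top',471.2,297.9,.134),ray('top',436.1,312.9,.106)):
  w=t-c;print(c,np.degrees(np.arctan2(w[1],w[0])))"
python3 -m creep '[7.7,-22.1,-1,0,0.01,0.48,1,7.7,-22.1,-1,0,0.01,0.48,1,7.7,-22.1,-1,0,0.01,0.48,1,7.7,-22.1,-1,0,0.01,0.48,1,7.7,-22.1,-1,0,0.01,0.48,1,7.7,-22.1,-1,0,0.01,0.48,1,7.7,-22.1,-1,0,0.01,0.48,1,7.7,-22.1,-1,0,0.01,0.48,1]'
python3 -c "
from h import *
to(.376,-.263,.1185,63)"
```

```text
[ 0.37528725 -0.26241645  0.148     ] -22.897563254755326
[ 0.37528725 -0.26241645  0.148     ] -23.98897735007385
[ 0.37528725 -0.26241645  0.148     ] 68.46241362624582
time: 13.82
tcp_pos: [0.3715, -0.2634, 0.1864]
eef_rot: [[-0.895, 0.446, -0.013], [0.446, 0.895, 0.003], [0.013, -0.003, -1.0]]
ft_force: [0.5, 1.2, 0.3]
gripper_width: 0.0854
shift [-0.47  0.25  6.79] turn [-0.003 -0.013  0.009] | tcp [ 0.3715 -0.2634  0.1864] yaw 63.5 j [ 0.44  0.3   0.16  1.99 -0.06  0.87  1.74] t 13.8167 w 0.08535861138793664
```

```bash
python3 -m creep '[-0.4,0.2,2,0,-0.012,-0.03,1,-0.4,0.2,4,0,-0.012,-0.03,1,-0.4,0.2,6,0,-0.012,-0.03,1,-0.4,0.2,6.7,0,-0.012,-0.03,1,-0.4,0.2,6.7,0,-0.012,-0.03,1,-0.4,0.2,6.7,0,-0.012,-0.03,1]'
python3 -c "
from h import *
to(.376,-.263,.1185,65)"
```

```text
time: 14.32
tcp_pos: [0.3769, -0.2615, 0.1207]
eef_rot: [[-0.91, 0.415, -0.0], [0.415, 0.91, -0.002], [-0.001, -0.002, -1.0]]
ft_force: [-0.7, -0.0, 0.5]
gripper_width: 0.0855
shift [ 0.02 -0.18  0.22] turn [-0.002  0.001  0.009] | tcp [ 0.3769 -0.2615  0.1207] yaw 65.5 j [ 0.46  0.39  0.13  2.08 -0.08  0.67  1.78] t 14.3167 w 0.08548263295553074
```

```bash
python3 -m creep '[0,-0.1,0.2,0,0,0,0.75,0,-0.1,0.2,0,0,0,0.7,0,-0.1,0.2,0,0,0,0.6,0,-0.1,0.2,0,0,0,0.3,0,-0.1,0.2,0,0,0,0.3,0,-0.1,0.2,0,0,0,0.3]'
python3 -m creep '[0,0,-0.4,0,0,0,0.3,0,0,-1,0,0,0,0.3,0,0,-2,0,0,0,0.3,0,0,-3,0,0,0,0.3,0,0,-3,0,0,0,0.3]'
python3 -c "
from h import *
a=snap('side');to(.6272,-.199,.14)
cv2.imwrite('pics/c9.png',cv2.resize(a[220:400,240:420],(400,400))[:,:,::-1])
"
```

```text
time: 14.82
tcp_pos: [0.3769, -0.2635, 0.1202]
eef_rot: [[-0.909, 0.416, 0.003], [0.416, 0.909, -0.004], [-0.004, -0.002, -1.0]]
ft_force: [-0.9, 0.7, 6.9]
gripper_width: 0.059
time: 15.23
tcp_pos: [0.3773, -0.2639, 0.151]
eef_rot: [[-0.909, 0.416, 0.004], [0.416, 0.909, -0.005], [-0.006, -0.003, -1.0]]
ft_force: [0.5, 0.2, -1.3]
gripper_width: 0.0589
shift [-20.06  16.29   1.07] turn [-0.003  0.005  0.   ] | tcp [ 0.377  -0.2637  0.1501] yaw 65.4 j [ 0.45  0.35  0.14  2.04 -0.07  0.75  1.78] t 15.2833 w 0.05923779198765906
```

View pics/c9.png

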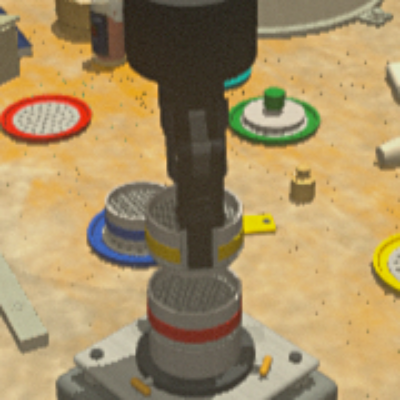

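Yellow is out and level, and red is still seated in the receiver. Carrying yellow to its dish.

```bash
python3 -m creep '[-1,1,-3,0,0,0,0.3,-20,16.3,-4,0,0,0,0.3,-20,16.3,-4,0,0,0,0.3,-20,16.3,-4,0,0,0,0.3,-20,16.3,-4,0,0,0,0.3,-20,16.3,-4,0,0,0,0.3,-20,16.3,0,0,0,0,0.3,-20,16.3,4,0,0,0,0.3,-20,16.3,6,0,0,0,0.3,-20,16.3,6,0,0,0,0.3]'
python3 -c "
from h import *
to(.6272,-.199,.0102)
a=snap('side');b=snap('top')
cv2.imwrite('pics/c10.png',np.hstack([cv2.resize(a[220:420,340:540],(400,400)),cv2.resize(b[80:280,320:520],(400,400))])[:,:,::-1])
"
```

```text
time: 16.12
tcp_pos: [0.6227, -0.196, 0.0817]
eef_rot: [[-0.91, 0.414, -0.01], [0.414, 0.91, 0.001], [0.009, -0.004, -1.0]]
ft_force: [-1.4, -0.3, -2.2]
gripper_width: 0.059
shift [-0.6  -0.06  7.15] turn [-0.004 -0.009 -0.   ] | tcp [ 0.6227 -0.196   0.0817] yaw 65.5 j [ 0.21  0.69  0.1   1.6  -0.08  0.87  1.48] t 16.1167 w 0.059037362226759975
```

View pics/c10.png

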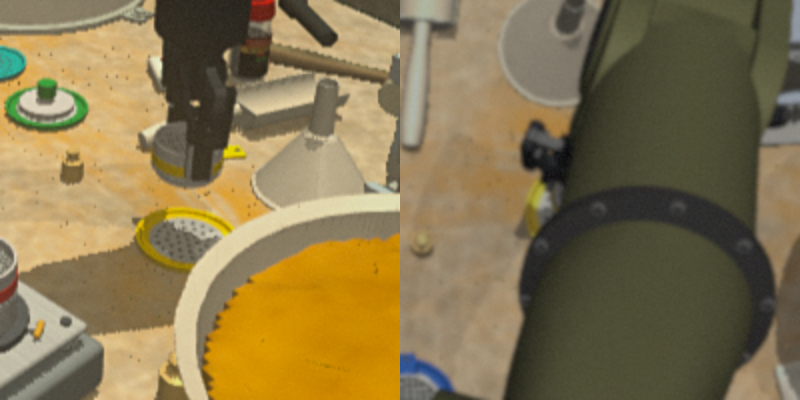

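Yellow is above its dish, with sieve and dish both near column 187 and the funnel clear. Lowering it.

```bash
python3 -m creep '[-0.5,-0.1,2.5,0,-0.009,0,0.3,-0.5,-0.1,4.5,0,-0.009,0,0.3,-0.5,-0.1,6,0,-0.009,0,0.3,-0.5,-0.1,6.5,0,-0.009,0,0.3,-0.5,-0.1,6.5,0,-0.009,0,0.3,-0.5,-0.1,6.5,0,-0.009,0,0.3]'
python3 -c "
from h import *
to(.6272,-.199,.0102)"
```

```text
time: 16.72
tcp_pos: [0.6313, -0.2023, 0.0262]
eef_rot: [[-0.909, 0.416, 0.012], [0.416, 0.909, -0.008], [-0.014, -0.002, -1.0]]
ft_force: [-0.0, -0.3, -0.1]
gripper_width: 0.0589
shift [0.53 0.13 1.6 ] turn [-0.002  0.014  0.   ] | tcp [ 0.6313 -0.2023  0.0262] yaw 65.4 j [ 0.22  0.76  0.09  1.63 -0.09  0.74  1.49] t 16.7167 w 0.0588703935081505
```

```bash
python3 -m creep '[0.4,0.1,0.5,0,0.012,0,0.3,0.4,0.1,1,0,0.012,0,0.3,0.4,0.1,1.3,0,0.012,0,0.3,0.4,0.1,1.3,0,0.012,0,0.3]'
python3 -m creep '[0,0,0.15,0,0,0,0.3,0,0,0.25,0,0,0,0.3,0,0,0.25,0,0,0,0.3]'
```

```text
time: 17.05
tcp_pos: [0.627, -0.1988, 0.0106]
eef_rot: [[-0.91, 0.416, -0.002], [0.416, 0.91, -0.002], [0.001, -0.002, -1.0]]
ft_force: [-0.2, 0.2, -1.1]
gripper_width: 0.0589
time: 17.3
tcp_pos: [0.6271, -0.1989, 0.0103]
eef_rot: [[-0.909, 0.416, -0.001], [0.416, 0.909, -0.002], [0.0, -0.002, -1.0]]
ft_force: [-6.2, 1.8, 13.8]
gripper_width: 0.0591
```

Contact. Releasing and raising.

```bash
python3 -m creep '[0,0,-0.1,0,0,0,0.75,0,0,-0.1,0,0,0,0.85,0,0,-0.1,0,0,0,1,0,0,-0.1,0,0,0,1,0,0,-2,0,0,0,1,0,0,-5,0,0,0,1,0,0,-9,0,0,0,1,0,0,-13,0,0,0,1,0,0,-16,0,0,0,1,0,0,-16,0,0,0,1]'
python3 -c "
from h import *
to(.376,-.2635,.17,159)"
```

```text
time: 18.13
tcp_pos: [0.6308, -0.2001, 0.1758]
eef_rot: [[-0.909, 0.416, 0.009], [0.416, 0.909, -0.005], [-0.011, -0.001, -1.0]]
ft_force: [0.4, -0.2, 0.3]
gripper_width: 0.0855
shift [ 20.54 -16.36   0.38] turn [0.007 0.009 1.508] | tcp [ 0.6308 -0.2001  0.1758] yaw 65.4 j [ 0.2   0.6   0.12  1.49 -0.07  1.05  1.48] t 18.1333 w 0.08553394852313527
```

```bash
python3 -m creep '[20.5,-16.3,0,0,0,1.5,1,20.5,-16.3,0,0,0,1.5,1,20.5,-16.3,0,0,0,1.5,1,20.5,-16.3,0,0,0,1.5,1,20.5,-16.3,0,0,0,1.5,1,20.5,-16.3,0,0,0,1.5,1,20.5,-16.3,0,0,0,1.5,1,20.5,-16.3,0,0,0,1.5,1,20.5,-16.3,0,0,0,1.5,1,20.5,-16.3,0,0,0,1.5,1]'
python3 -m creep '[0,0,0,0,0,0.22,1,0,0,0,0,0,0.22,1,0,0,0,0,0,0.22,1]'
python3 -c "
from h import *
to(.376,-.2635,.11,159)
a=snap('side');b=snap('top')
cv2.imwrite('pics/c11.png',np.hstack([cv2.resize(a[220:420,240:440],(400,400)),cv2.resize(b[255:375,395:515],(400,400))])[:,:,::-1])
"
```

```text
time: 18.97
tcp_pos: [0.3729, -0.262, 0.169]
eef_rot: [[0.115, 0.993, -0.001], [0.993, -0.115, -0.002], [-0.002, -0.001, -1.0]]
ft_force: [1.0, 0.1, -0.1]
gripper_width: 0.0851
time: 19.22
tcp_pos: [0.3732, -0.2616, 0.1687]
eef_rot: [[0.326, 0.945, -0.002], [0.945, -0.326, -0.002], [-0.002, -0.001, -1.0]]
ft_force: [-0.1, 0.6, -0.2]
gripper_width: 0.0856
shift [-0.07  0.33  5.87] turn [-0.001  0.002  0.034] | tcp [ 0.3732 -0.2616  0.1687] yaw -19.0 j [ 0.15  0.36  0.55  2.03 -0.25  0.82  0.51] t 19.2167 w 0.08563671027784499
```

View pics/c11.png

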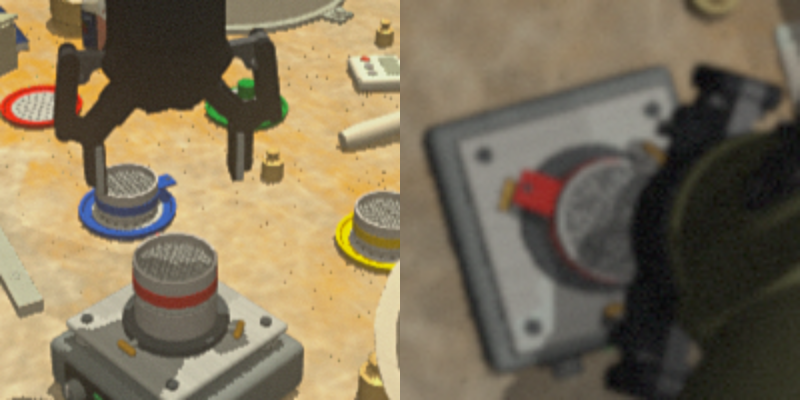

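Yellow stands in its dish, the red sieve is seated, and the open fingers straddle it, across its tab. Descending.

```bash
python3 -m creep '[-0.1,0.3,3,0,0,0.01,1,-0.1,0.3,5,0,0,0.01,1,-0.1,0.3,7,0,0,0.01,1,-0.1,0.3,7.7,0,0,0.01,1,-0.1,0.3,7.7,0,0,0.01,1,-0.1,0.3,7.7,0,0,0.01,1]'
python3 -c "
from h import *
to(.376,-.263,.0915,159)"
```

```text
time: 19.82
tcp_pos: [0.3756, -0.2641, 0.0923]
eef_rot: [[0.331, 0.944, -0.002], [0.944, -0.331, -0.002], [-0.002, -0.001, -1.0]]
ft_force: [0.6, -0.8, 1.2]
gripper_width: 0.0854
shift [0.11 0.   0.08] turn [-0.001  0.002  0.029] | tcp [ 0.3756 -0.2641  0.0923] yaw -19.3 j [ 0.23  0.48  0.47  2.11 -0.36  0.63  0.61] t 19.8167 w 0.08536888082023668
```

```bash
python3 -m creep '[0.1,0,0,0,0,0,0.75,0.1,0,0,0,0,0,0.7,0.1,0,0,0,0,0,0.6,0.1,0,0,0,0,0,0.3,0.1,0,0,0,0,0,0.3,0.1,0,0,0,0,0,0.3]'
python3 -m creep '[0,0,-0.4,0,0,0,0.3,0,0,-1,0,0,0,0.3,0,0,-2,0,0,0,0.3,0,0,-4,0,0,0,0.3,0,0,-4,0,0,0,0.3]'
python3 -c "
from h import *
a=snap('side');to(.4509,.1908,.16)
cv2.imwrite('pics/c12.png',cv2.resize(a[220:400,240:420],(400,400))[:,:,::-1])
"
```

```text
time: 20.32
tcp_pos: [0.3766, -0.2631, 0.0936]
eef_rot: [[0.331, 0.944, 0.001], [0.944, -0.331, -0.002], [-0.002, 0.001, -1.0]]
ft_force: [-1.5, 0.7, 12.4]
gripper_width: 0.0589
time: 20.73
tcp_pos: [0.3771, -0.2639, 0.135]
eef_rot: [[0.332, 0.943, 0.002], [0.943, -0.332, -0.004], [-0.003, 0.003, -1.0]]
ft_force: [-0.1, -0.3, -1.2]
gripper_width: 0.059
shift [45.3  -8.07 -2.78] turn [ 0.003  0.003 -0.   ] | tcp [ 0.377  -0.2635  0.1337] yaw -19.3 j [ 0.18  0.41  0.52  2.07 -0.3   0.73  0.56] t 20.7833 w 0.0590030334584389
```

View pics/c12.png

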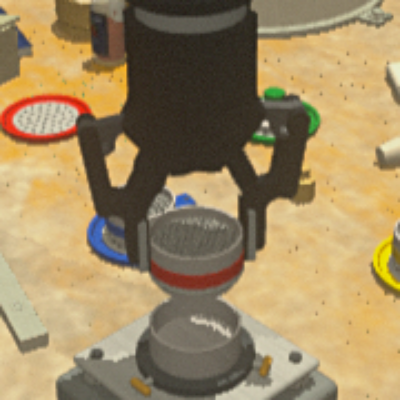

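Red is out and level, and the receiver stays on the shaker. Carrying it over the blue sieve to the red dish.

```bash
python3 -m creep '[1,0,-3,0,0,0,0.3,24,-6,-4,0,0,0,0.3,24,-6,-4,0,0,0,0.3,24,-6,-4,0,0,0,0.3,24,-6,-4,0,0,0,0.3,24,-6,-4,0,0,0,0.3,45.3,-8,-4,0,0,0,0.3,45.3,-8,-4,0,0,0,0.3,45.3,-8,-4,0,0,0,0.3,45.3,-8,-4,0,0,0,0.3]'
python3 -m creep '[0,0,0,0,0,0,0.3,0,0,0,0,0,0,0.3]'
python3 -c "
from h import *
to(.4509,.1908,.0116)"
```

```text
time: 21.62
tcp_pos: [0.4335, 0.1189, 0.1706]
eef_rot: [[0.331, 0.944, -0.002], [0.944, -0.331, -0.002], [-0.002, -0.001, -1.0]]
ft_force: [1.8, -0.1, -2.7]
gripper_width: 0.0587
time: 21.78
tcp_pos: [0.4336, 0.1193, 0.1701]
eef_rot: [[0.326, 0.945, -0.002], [0.945, -0.326, -0.002], [-0.003, -0.002, -1.0]]
ft_force: [0.4, -0.7, -0.9]
gripper_width: 0.0588
shift [ 7.36 -0.67 15.83] turn [-0.002  0.003  0.   ] | tcp [0.4336 0.1193 0.1701] yaw -19.0 j [-0.69  0.34  0.49  2.03 -0.22  0.82 -0.4 ] t 21.7833 w 0.05876829722278761
```

```bash
python3 -m creep '[7.4,-0.7,2,0,0,0,0.3,7.4,-0.7,4,0,0,0,0.3,7.4,-0.7,8,0,0,0,0.3,7.4,-0.7,12,0,0,0,0.3,7.4,-0.7,13,0,0,0,0.3,7.4,-0.7,13,0,0,0,0.3,7.4,-0.7,13,0,0,0,0.3]'
python3 -c "
from h import *
a=snap('side');to(.4509,.1908,.0116)
cv2.imwrite('pics/c13.png',cv2.resize(a[180:330,190:340],(400,400))[:,:,::-1])
"
```

```text
time: 22.37
tcp_pos: [0.4519, 0.187, 0.0414]
eef_rot: [[0.334, 0.943, -0.002], [0.943, -0.334, -0.003], [-0.003, -0.001, -1.0]]
ft_force: [-0.4, -0.2, 0.9]
gripper_width: 0.0588
shift [ 0.25 -0.27  3.07] turn [ 0.001  0.001 -0.   ] | tcp [0.4526 0.1875 0.0423] yaw -19.5 j [-0.68  0.58  0.35  2.08 -0.38  0.54 -0.39] t 22.4167 w 0.0587647868246675
```

View pics/c13.png

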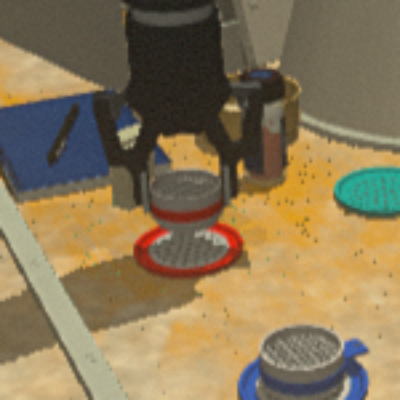

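Red hangs level over the red dish, with both near column 187. Lowering.

```bash
python3 -m creep '[0.2,-0.1,1,0,0,0,0.3,0.2,-0.1,2,0,0,0,0.3,0.2,-0.1,2.6,0,0,0,0.3,0.2,-0.1,2.8,0,0,0,0.3,0.2,-0.1,2.8,0,0,0,0.3]'
python3 -m creep '[0,0,0.15,0,0,0,0.3,0,0,0.25,0,0,0,0.3,0,0,0.25,0,0,0,0.3]'
```

```text
time: 22.83
tcp_pos: [0.4509, 0.1906, 0.0123]
eef_rot: [[0.332, 0.943, -0.002], [0.943, -0.332, -0.002], [-0.003, -0.002, -1.0]]
ft_force: [-0.9, -0.9, -1.7]
gripper_width: 0.0583
time: 23.08
tcp_pos: [0.4512, 0.1906, 0.0117]
eef_rot: [[0.332, 0.943, -0.001], [0.943, -0.332, -0.001], [-0.001, -0.001, -1.0]]
ft_force: [-3.8, -1.1, 17.4]
gripper_width: 0.0586
```

```bash
python3 -m creep '[0,0,-0.1,0,0,0,0.75,0,0,-0.1,0,0,0,0.85,0,0,-0.1,0,0,0,1,0,0,-0.1,0,0,0,1,0,0,-2,0,0,0,1,0,0,-5,0,0,0,1,0,0,-9,0,0,0,1,0,0,-13,0,0,0,1,0,0,-17,0,0,0,1,0,0,-20,0,0,0,1]'
python3 -m creep '[-12,0,-5,0,0,0,1,-12,0,-5,0,0,0,1,-12,0,-5,0,0,0,1,-12,0,-5,0,0,0,1,-12,0,-5,0,0,0,1]'
python3 -c "
from h import *
snap('side','end.png');b=snap('top','endt.png')
s=arm.state();print(s['time'],s['tcp_pos'],s['gripper_width'])
cv2.imwrite('pics/c14.png',np.hstack([cv2.resize(cv2.imread('pics/end.png')[200:420,220:480],(400,338)),cv2.resize(cv2.imread('pics/endt.png')[130:350,150:450],(400,338))]))"
```

```text
time: 23.92
tcp_pos: [0.452, 0.1908, 0.2133]
eef_rot: [[0.332, 0.943, 0.001], [0.943, -0.332, -0.001], [-0.001, 0.001, -1.0]]
ft_force: [1.8, 1.2, -0.4]
gripper_width: 0.0855
time: 24.33
tcp_pos: [0.4116, 0.0758, 0.2617]
eef_rot: [[0.336, 0.942, 0.001], [0.942, -0.336, -0.0], [0.0, 0.001, -1.0]]
ft_force: [-0.0, -0.3, 0.7]
gripper_width: 0.085
24.4333 [0.41194401 0.07881838 0.2603032 ] 0.08584165644489944
```

View pics/c14.png

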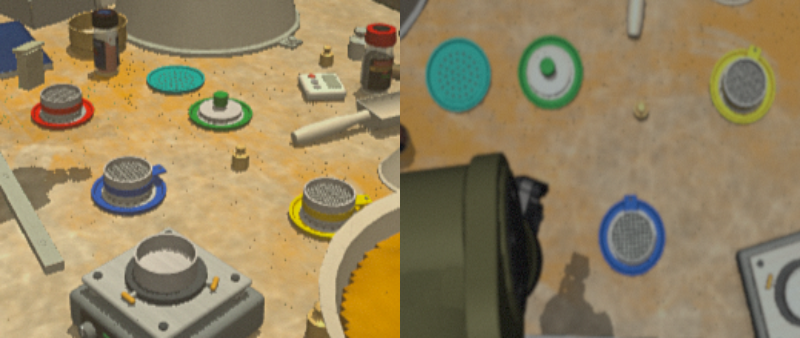

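All four parts stand in their dishes and the gripper is clear. I'll run a quick number check on the centres from that picture, then hand in.

```bash
python3 -c "
from h import *
q=lambda x,y:(150+(x-400)*.75,130+y*220/338)
for n,x,y,z,d in (('yellow',744,83,.038,(.6272,-.199)),('blue',632,236,.038,(.4448,-.0399)),('lid',549,71,.0135,(.6487,.0722))):
  p=ray('top',*q(x,y),z);print(n,((p[:2]-d)*1000).round(1))
p=ray('side',220+61*.65,200+93*.651,.038);print('red',((p[:2]-(.4509,.1908))*1000).round(1))
print(arm.finish_job())"
```

```text
yellow [-3.3  1.7]
blue [-0.6 -0.7]
lid [-0.3  0.7]
red [-0.4 -8.2]
the job is handed in; nothing more can be done
None
```

The nest is apart and the job is handed in at about 24 s of the 96 s allowed. The lid and the blue, yellow and red sieves each stand upright in the dish of their own colour. The receiver is still clamped on the shaker, and the gripper is open about 0.2 m above everything.

| Part | Offset from dish centre | View used |
|---|---|---|
| Lid | about 1 mm | top |
| Blue sieve | about 1 mm | top |
| Yellow sieve | about 4 mm | top |
| Red sieve | about 8 mm | side only |

All four are inside the 14 mm limit. The red figure is the weakest: the arm hid that dish from the top camera, so it is a rough reading off a side crop. It disagrees with the arm's own position at release, which was within 1 mm of the dish centre. I did not take another look to settle this.

Every part was set down until the wrist force showed contact, and nothing was dropped or tipped.

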